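# Unclip the filter cover and clear out the spent filter

### The job

Squeeze the two orange snap tabs of the bench filter unit's cover together to release it, lift the cover off and lay it gently, flat and tabs up, on the floor of the blue tray, in the space beside the amber jar. Then take the spent filter with the green pull rib out of the unit and leave it in the yellow waste tub. Leave the bottle, beaker, jar and tip box where they stand.

Things in the scene. Friction and masses are not known exactly. Their poses are not given: they have to be found in the camera images.
- unit: White bench filter unit, fixed. Origin on the bench under the centre of its well; x runs to the control panel with lamps. Well block x +-79, y +-62, rim top z 90; control end on to x 135, 84 high. Cover off: mouth 134 (x) by 94 (y), 112 in x between the end ledges (tops z 72, they carry the cover), 108 in y under the side lips (z 82 to 90, they hold the cover's tongues down); well floor z 15.
- cover: Grey clip-on cover, loose, 150 g; origin at the centre of its underside, axes as the unit's at the start. 130 (x) by 90 (y) by 16 thick; lies 2 mm below the unit's rim, so its edges cannot be gripped; stands on skirts at its x ends. Held by two tongues (z 2 to 7) out to y +-51.5 under the unit's side lips. Both tabs must be held in while it is lifted straight up; it may be carried by them.
- cover_tabs (a point): Point midway between the cover's two orange ribbed tabs, 30 mm above the cover's underside. The tabs stand at the cover's y +21 and -21, each 24 wide (x), 8 thick (y), from z 16 to 42: outer faces 50 apart, 36 apart when squeezed fully together. They are rigid and slide along the cover's y, drawing the tongues in.
- tab_left (a joint): Travel of the tab on the cover's +y side: 0 out (latched), 0.007 m fully squeezed in; its tongue is free from about 0.005. Spring force 4 N at first, 10 N fully in; it springs back when let go.
- tab_right (a joint): Travel of the tab on the cover's -y side: 0 out (latched), 0.007 m fully squeezed in.
- filter: Spent filter cartridge, loose, about 150 g, lying on the floor of the unit's well under the cover. Origin at the centre of its underside. Block 84 (x) by 56 (y) by 30 high with a green pull rib on top: 14 thick (x), 44 long (y), from z 30 to 50. It lies up to 5 mm and 0.12 rad off the unit's own centre and axes.
- filter_rib (a point): Middle of the filter's green rib, 40 mm above the filter's underside.
- tray: Blue shallow tray, fixed, 240 (x) by 160 (y), rim 14 high, walls and floor 4 thick. Origin at the centre of its underside. The jar stands in it near its -x end; the rest is free.
- tub: Yellow open waste tub, fixed, 170 (x) by 130 (y), 50 high, walls and floor 4 thick. Origin at the centre of its underside.
- wash_bottle: White bottle with a red cap, bystander, 60 across, 160 high; origin at the centre of its base.
- beaker: Steel beaker, bystander, 64 across, 90 high; origin at the centre of its base.
- jar: Amber jar with a black lid, bystander standing in the tray, 40 across, 70 high; origin at the centre of its base.
- tip_box: Blue pipette-tip box, bystander, 107 (x) by 74 (y) by 48 high; origin at the centre of its underside.
Mind the look-alikes: they are no part of the job. Of the things like the cover, leave any that is black or purple; of the rest the smaller one is meant.

How it is judged:
By the outcome, as a careful person would: the job done as asked, in the order asked, and still so for the second after the job is handed in, with the robot touching nothing.
It also fails if it takes over 67 s, if anything falls off the work surface, if the arm or the gripper's body presses on something with over 40 N, if the wrist force passes 120 N, or if a joint passes its speed limit or range.

### The arm

A 7-joint arm with a two-finger parallel gripper is mounted at the origin on the work surface. World frame = base frame: x ahead of the robot, y to its left, z up, the work surface at z = 0. Lengths are in m, angles in rad, forces in N, time in s.
With the tool pointing down it reaches from about 0.4 to 0.85 m from the base axis. Payload 10.4 kg.
Tool frame: the origin (TCP) lies at the very end of the fingers, on their centre line; the grasp point (between the pads) lies 19 mm behind it; x points along the fingers, y is the direction in which the jaws open and shut, and the axes are right-handed (so a half turn about x gives the same grasp; the last joint's range is limited). The gripper opens to 85 mm and grips with 20 to 120 N. Pads are 22 mm wide; open, the fingers measure 114 mm over their backs; the gripper's body (76 mm by 85 mm) begins 54 mm behind the grasp point. The pads swing forward as they close: fully open they stand 13 mm farther back than shut.
Start: joints at [-1.231, 0.332, -0.065, 1.46, 0.022, 1.35, -0.088], TCP at [0.222, 0.584, 0.231] pointing down, gripper open.
Joint ranges: [-2.6, 2.6], [-0.5, 2.12], [-1.47, 1.34], [0.16, 2.42], [-1.27, 4.41], [0.06, 2.06], [-2.6, 2.6]. Speed limits (rad/s): [2.22, 2.22, 2.79, 2.79, 3.14, 3.14, 3.14].

### API

Orientations are given as a unit quaternion [x, y, z, w].
In Python, from workcell import monitor, camera, ticket, regions_of gives the robot as it stands.
- The arm moves only by the tool step_arm, never from a script. Its argument "increments" is a list of rows, each a list of 5 numbers: the finger opening in m, from 0 to 0.0854, then the shift along the world's x, y, z in m, then the turn about the world's z in rad. A call has 1 to 12 rows; each row shifts and turns the commanded pose from where the row before left it; what a row does not reach is not made up. A row lasts 1/12 s, in which the tool goes at most 41.7 mm and 7.16 degrees, less where a joint would pass 70% of its speed; a pose out of reach is approached as far as the arm can. A call with a gripper value outside its range is refused whole. The fingers move at their own pace and stop on an object; "force" is the grip in N (left out, the last holds). Time passes only in rows, so rows that do not move let the fingers close. It gives the time, the measured TCP pose, the force and the opening at its end, in the units of the state.
- monitor.get_obs(): the state, without advancing time (a new reading comes with each control period).
- camera(name): name is "side" or "top" or "wrist"; returns a dict with "color" (420x560x3 uint8, red, green, blue), "range_z" (420x560 float32, m along the optical axis (not along the pixel's ray), 0 where there is no reading), "fx", "fy", "cx", "cy" (pixels), "cam_to_world" (4x4, takes a point from camera to world coordinates). Camera axes: x right, y up, looking along -z (the intrinsics and any distortion apply to the point x, -y, -z); pixel columns grow to the right and rows downward; lengths in m; the calibration is good to about 2 mm. A picture is of the moment at which its call begins.
- ticket.hand_in(): hands the job in, once; it reports no verdict.
Trained networks look in a picture, given as the dict that the camera call returned (one of the last four; its "shot" number tells which), for a name from the list of things; names that differ only in an ending like _2 or _b are one class to them, and where a whole thing is asked for, a point or a joint stands for the part that bears it (a point fixed in the world has none). Each returns a list of dicts, best first, with "p" (0 to 1); they miss things now and then, are a little off and sometimes report something else, mostly with a low value. They report only what shows in the picture. A call takes as long as a camera call. They do not tell look-alikes from the thing itself.
- regions_of(picture, query): "region" (420x560 bool, what is visible of it) and "centre" ([row, column] in pixels, amid what is visible of it).
The state is a dict: "clock": time; "joint_pos": joint angles; "joint_velocities": joint speeds; "tau": joint torques, N m; "position": TCP position; "ee_rot": TCP orientation; "ft_force": force on the tool from outside, world axes, zero at the start; "torque": the same for the moment, N m; "grip_width": opening from 0.0 (shut) to 1.0 (fully open).
Only numpy, scipy, OpenCV 4.12 (cv2) and the standard library are available. Lean on these libraries where they do the work, as an engineer would, in place of code of your own. Each camera call takes 0.05 s, during which the arm holds its last target. There are 200 camera calls.

## Working session

There is one attempt and no reset: what is moved stays moved. The work goes in short steps, Python scripts to look and compute and a tool call to move; the robot and the scene stay as the last step left them, time stands still between calls to the robot, and variables do not carry over. Pictures are saved under pics/ and viewed, about 8 in all and at most 12, crops included, and the job is handed in when it is done.

Besides the shell and the picture viewer there is one more tool, called after "Emit:" as a command line: name --pt "numbers of a row" for each row, then --argument value for the rest. step_arm: Moves the arm, as the interface text tells. Its arguments: {"type":"object","properties":{"increments":{"type":"array"},"force":{"type":"number"}},"required":["increments"]}

```bash
mkdir -p pics; ls
cat > h.py <<'E'
import numpy as np, cv2
from workcell import monitor, camera, ticket, regions_of
def pts(p):
    z=p["range_z"]; h,w=z.shape; v,u=np.mgrid[:h,:w]
    P=np.stack([(u-p["cx"])/p["fx"]*z,-(v-p["cy"])/p["fy"]*z,-z,np.ones_like(z)],-1)
    W=(P@np.array(p["cam_to_world"]).T)[...,:3]; W[z==0]=np.nan
    return W
def save(p,n): cv2.imwrite("pics/"+n+".png",p["color"][...,::-1])
E
python3 - <<'E'
from h import *
o=monitor.get_obs();print({k:np.round(v,3) for k,v in o.items()})
a=camera("top");b=camera("side")
print([k for k in a],a["cam_to_world"],b["cam_to_world"])
cv2.imwrite("pics/a.png",np.hstack([a["color"]])[...,::-1]); save(b,"b")
W=pts(a)
for q in ["unit","cover","cover_tabs","tray","tub","wash_bottle","beaker","jar","tip_box","filter"]:
    for r in regions_of(a,q):
        m=r["region"]; X=W[m]; X=X[~np.isnan(X[:,0])]
        if len(X): print(q,round(r["p"],2),np.round(r["centre"]),m.sum(),np.round(np.median(X,0),3),np.round(np.percentile(X,2,0),3),np.round(np.percentile(X,98,0),3))
E
```

```text
pics
{'clock': np.float64(0.0), 'joint_pos': array([-1.231,  0.333, -0.065,  1.461,  0.022,  1.35 , -0.089]), 'joint_velocities': array([ 0.   , -0.001, -0.   ,  0.   ,  0.002,  0.002,  0.001]), 'tau': array([ 0.0000e+00, -6.2544e+01,  4.9000e-02, -3.9161e+01,  1.6000e-02,
        1.0000e-02, -0.0000e+00]), 'position': array([0.222, 0.584, 0.231]), 'ee_rot': array([ 0.127,  0.696, -0.128,  0.695]), 'ft_force': array([-0.779, -0.071, -1.157]), 'torque': array([-0.03 ,  0.047,  0.025]), 'grip_width': np.float64(1.001)}
['color', 'range_z', 'fx', 'fy', 'cx', 'cy', 'cam_to_world', 'shot'] [[ 0.02049139  0.98961967 -0.14224276  0.40570968]
 [-0.99909711  0.02556487  0.03393225  0.01349092]
 [ 0.03721644  0.14141901  0.98925002  0.98217667]
 [ 0.          0.          0.          1.        ]] [[ 0.75760321  0.50361625 -0.41522048 -0.05303966]
 [-0.65270529  0.58099717 -0.48622844 -0.64732588]
 [-0.00363062  0.63938483  0.76887831  1.15029465]
 [ 0.          0.          0.          1.        ]]
unit 0.58 [194. 260.] 2569 [0.579 0.036 0.088] [ 0.426 -0.052  0.073] [0.641 0.1   0.093]
cover 0.
[... 523 characters left out ...]
.031  0.008] [0.875 0.147 0.058]
cover_tabs 0.72 [326. 174.] 2193 [0.267 0.231 0.017] [0.205 0.188 0.009] [0.329 0.275 0.042]
cover_tabs 0.59 [226. 268.] 2250 [0.505 0.017 0.089] [ 0.443 -0.033  0.085] [0.57  0.066 0.114]
tray 0.88 [239. 424.] 5721 [ 0.485 -0.378  0.005] [ 0.373 -0.487  0.001] [ 0.613 -0.278  0.015]
wash_bottle 0.76 [280. 227.] 652 [0.371 0.093 0.112] [0.342 0.069 0.001] [0.396 0.126 0.163]
beaker 0.97 [247. 322.] 608 [ 0.454 -0.121  0.033] [ 0.425 -0.141  0.002] [ 0.48  -0.084  0.092]
jar 0.92 [202. 441.] 367 [ 0.572 -0.391  0.068] [ 0.557 -0.417  0.007] [ 0.591 -0.38   0.077]
tip_box 0.56 [179. 303.] 1427 [ 0.622 -0.072  0.048] [ 0.571 -0.113  0.006] [ 0.678 -0.033  0.052]
```

View pics/a.png

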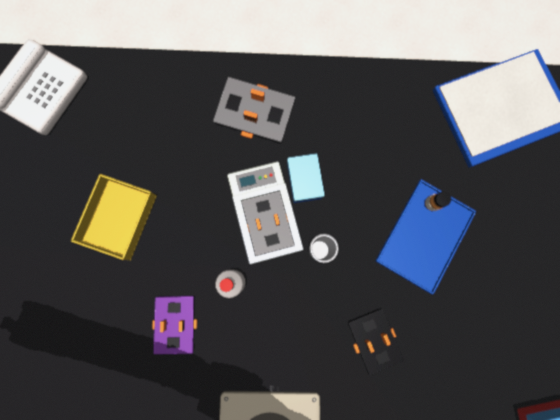

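View pics/b.png

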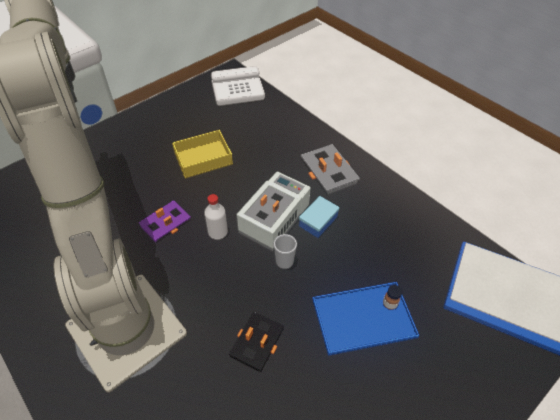

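The top view shows the unit at about (265,212) with the smaller grey cover in it. The look-alikes are the large grey one at (254,110), the purple one at (173,325) and the black one at (372,340). The tray is at (427,236) with the jar at its far end, and the tub is at (113,217). The side view agrees.

```bash
cat >> h.py <<'E'
def rect(X):
    (c,s,a)=cv2.minAreaRect((X[:,:2]*1000).astype(np.float32)); 
    if s[0]<s[1]: s=s[::-1]; a+=90
    return np.round(c,1),np.round(s,1),round(np.radians((a+90)%180-90),3)  # angle of long axis
E
python3 - <<'E'
from h import *
from scipy.spatial.transform import Rotation as R
print(np.round(R.from_quat(monitor.get_obs()["ee_rot"]).as_matrix(),3))
for cam in ["top","side"]:
    a=camera(cam);W=pts(a);C=a["color"].astype(int);x,y,z=W[...,0],W[...,1],W[...,2]
    hsv=cv2.cvtColor(a["color"],cv2.COLOR_RGB2HSV);H,S,V=[hsv[...,i].astype(int) for i in range(3)]
    near=lambda cx,cy,r:(np.hypot(x-cx,y-cy)<r)
    M={"tabs":near(.505,.016,.06)&(H<20)&(S>130)&(z>.095),
       "tabtops":near(.505,.016,.06)&(z>.109)&(z<.125),
       "unitrim":near(.53,.02,.16)&(z>.08)&(z<.096)&~near(.452,-.115,.05)&~near(.371,.095,.05),
       "coverdark":near(.505,.016,.09)&(V<75)&(z>.07),
       "tray":near(.485,-.378,.17)&(H>100)&(H<125)&(S>120)&(z<.025),
       "jartop":near(.575,-.395,.05)&(z>.06),
       "tub":near(.52,.38,.2)&(H>20)&(H<35)&(S>120),
       "tubrim":near(.52,.38,.2)&(H>20)&(H<35)&(S>120)&(z>.042),
       "bottle":near(.371,.095,.06)&(z>.12),"beaker":near(.452,-.115,.05)&(z>.08),
       "tip":near(.622,-.072,.08)&(H>85)&(H<125)&(S>60)&(z>.03)}
    for k,m in M.items():
        X=W[m]
        if len(X)>5: print(cam,k,len(X),*rect(X),np.round(np.median(X,0),4),"z",np.round(np.percentile(X[:,2],[2,98]),3))
    n,l=cv2.connectedComponents(M["tabs"].astype(np.uint8))
    for i in range(1,n):
        X=W[l==i]
        if len(X)>5: print("  tab",len(X),np.round(X.mean(0),4),rect(X))
E
```

```text
[[ 0.     0.355  0.935]
 [ 0.     0.935 -0.355]
 [-1.     0.    -0.   ]]
top tabs 70 [506.8  17. ] [48.9 23.5] -1.285 [0.5073 0.0023 0.1147] z [0.112 0.117]
top tabtops 82 [506.8  17. ] [50.7 23.5] -1.285 [0.5069 0.0022 0.1145] z [0.11  0.117]
top unitrim 4728 [533.8  24.8] [213.8 124. ] 0.282 [0.5327 0.0246 0.0883] z [0.082 0.093]
top coverdark 176 [508.1  17.8] [98.  25.7] 0.274 [0.537  0.0186 0.0888] z [0.086 0.091]
top tray 6014 [ 495.2 -386.9] [250.7 169.8] -0.515 [ 0.4852 -0.3794  0.0048] z [0.    0.016]
top jartop 213 [ 576.4 -398.9] [35.3 34.4] 0.944 [ 0.5752 -0.3974  0.0742] z [0.062 0.078]
top tub 4683 [522.1 397.6] [183.9 159.8] -0.318 [0.5192 0.3951 0.0053] z [-0.     0.051]
top tubrim 625 [517.8 384.6] [169.9 132. ] -0.314 [0.5165 0.3924 0.0493] z [0.042 0.053]
top bottle 198 [368.1  96.1] [32.3 27.7] 0.078 [0.3691 0.0956 0.1595] z [0.12  0.163]
top beaker 172 [ 451.2 -112.4] [62.1 61.2] -1.555 [ 0.4527 -0.1193  0.0899] z [0.082 0.093]
top tip 450 [626.4 -73.2] [107.7  74.6] 0.178 [ 0.6577 -0.0785  0.0481] z [0.039 0.052]
  tab 36 [ 0.5127 -0.0028  0.1144] (array([512.7,
[... 625 characters left out ...]
6.4 36.4] -0.486 [ 0.5711 -0.4028  0.0742] z [0.062 0.079]
side tub 1948 [532.6 407.6] [199.6 186.8] 1.249 [0.5207 0.3975 0.0137] z [-0.     0.052]
side tubrim 330 [516.4 382. ] [170.6 141. ] -0.317 [0.5157 0.3678 0.0485] z [0.042 0.055]
side bottle 166 [365.4  93.7] [39.2 29.6] 0.464 [0.3634 0.0905 0.1511] z [0.121 0.164]
side beaker 173 [ 452.8 -111.6] [70.1 61.7] 0.919 [ 0.4521 -0.1106  0.0892] z [0.081 0.096]
side tip 158 [624.8 -74. ] [109.5  76.6] 0.181 [ 0.5907 -0.1017  0.0417] z [0.03  0.052]
  tab 33 [0.4964 0.0329 0.1082] (array([498.4,  34.1]), array([21.9,  7.2]), np.float64(0.388))
  tab 29 [ 0.5087 -0.0059  0.111 ] (array([511.6,  -4.5]), array([26.4,  7.2]), np.float64(0.305))
```

Emit:
step_arm --pt "0.085 0.0118 -0.0236 0 0.0268" --pt "0.085 0.0118 -0.0236 0 0.0268" --pt "0.085 0.0118 -0.0236 0 0.0268" --pt "0.085 0.0118 -0.0236 0 0.0268" --pt "0.085 0.0118 -0.0236 0 0.0268" --pt "0.085 0.0118 -0.0236 0 0.0268" --pt "0.085 0.0118 -0.0236 0 0.0268" --pt "0.085 0.0118 -0.0236 0 0.0268" --pt "0.085 0.0118 -0.0236 0 0.0268" --pt "0.085 0.0118 -0.0236 0 0.0268" --pt "0.085 0.0118 -0.0236 0 0.0268" --pt "0.085 0.0118 -0.0236 0 0.0268"

```text
clock: 1.7
position: [0.3638, 0.2999, 0.2315]
ee_rot: [0.014, 0.707, -0.014, 0.707]
ft_force: [0.5, -0.1, -0.9]
grip_width: 0.997
```

Emit:
step_arm --pt "0.085 0.0118 -0.0236 0 0.0268" --pt "0.085 0.0118 -0.0236 0 0.0268" --pt "0.085 0.0118 -0.0236 0 0.0268" --pt "0.085 0.0118 -0.0236 0 0.0268" --pt "0.085 0.0118 -0.0236 0 0.0268" --pt "0.085 0.0118 -0.0236 0 0.0268" --pt "0.085 0.0118 -0.0236 0 0.0268" --pt "0.085 0.0118 -0.0236 0 0.0268" --pt "0.085 0.0118 -0.0236 0 0.0268" --pt "0.085 0.0118 -0.0236 0 0.0268" --pt "0.07 0.0118 -0.0236 0 0.0268" --pt "0.07 0.0 0 0 0"

```text
clock: 2.7
position: [0.4947, 0.0364, 0.2317]
ee_rot: [-0.088, 0.701, 0.087, 0.702]
ft_force: [0.0, -0.4, -0.6]
grip_width: 0.82
```

```bash
cat >> h.py <<'E'
from scipy.spatial.transform import Rotation as R
def st():
    o=monitor.get_obs(); m=R.from_quat(o["ee_rot"]).as_matrix()
    print("t",round(float(o["clock"]),2),"pos",np.round(o["position"],4),"yang",round(np.arctan2(m[1,1],m[0,1]),3),"xdown",np.round(m[:,0],3),"F",np.round(o["ft_force"],1),"w",round(float(o["grip_width"])*85.4,1),"j",np.round(o["joint_pos"],2))
    return o
E
python3 - <<'E'
from h import *
st()
a=camera("wrist");W=pts(a);save(a,"w1")
hsv=cv2.cvtColor(a["color"],cv2.COLOR_RGB2HSV);H,S,V=[hsv[...,i].astype(int) for i in range(3)]
x,y,z=W[...,0],W[...,1],W[...,2]
m=(H<20)&(S>130)&(z>.109)&(z<.125)&(np.hypot(x-.507,y-.017)<.06)
print(m.sum(),rect(W[m]),np.median(z[m]))
n,l=cv2.connectedComponents(m.astype(np.uint8))
for i in range(1,n):
    X=W[l==i]
    if len(X)>20: print(len(X),np.round(X.mean(0),4),rect(X))
E
```

```text
t 2.7 pos [0.4947 0.0364 0.2317] yang 1.82 xdown [ 0.001 -0.001 -1.   ] F [ 0.  -0.4 -0.6] w 70.1 j [-0.59  0.03  0.44  1.81 -0.01  1.3   1.67]
637 (array([506.2,  15.1]), array([50.4, 24.1]), np.float64(-1.296)) 0.11456350753421707
306 [0.4998 0.0355 0.1145] (array([500.4,  35.7]), array([24. ,  7.8]), np.float64(0.291))
331 [ 0.5112 -0.0045  0.1142] (array([512.1,  -4.9]), array([23.6,  8.8]), np.float64(0.282))
```

View pics/w1.png

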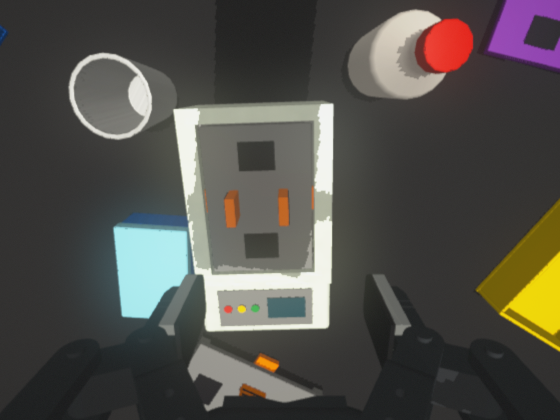

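The wrist view shows the two tabs at (232,209) and (284,207). Their measured centre is (0.506, 0.016), yaw 0.285, tops at z 0.1145, which matches the given sizes. I'll align and then descend.

Emit:
step_arm --pt "0.068 0.0058 -0.0103 -0.01 0.018" --pt "0.068 0.0058 -0.0103 -0.02 0.018" --pt "0.068 0 0 -0.025 0" --pt "0.068 0 0 -0.02 0" --pt "0.068 0 0 0 0" --pt "0.068 0 0 0 0" --pt "0.068 0 0 0 0"

```text
clock: 3.33
position: [0.5053, 0.0217, 0.1576]
ee_rot: [-0.102, 0.699, 0.102, 0.7]
ft_force: [0.1, -0.1, 0.3]
grip_width: 0.799
```

```bash
python3 -c "
from h import *
st()"
```

```text
t 3.33 pos [0.5053 0.0217 0.1576] yang 1.861 xdown [ 0.001  0.001 -1.   ] F [ 0.1 -0.1  0.3] w 68.2 j [-0.56  0.12  0.46  1.89 -0.06  1.14  1.78]
```

Emit:
step_arm --pt "0.068 0.001 -0.0055 -0.01 -0.005" --pt "0.068 0 0 -0.015 0" --pt "0.065 0 0 -0.015 0" --pt "0.065 0 0 -0.012 0" --pt "0.065 0 0 -0.008 0" --pt "0.065 0 0 -0.004 0" --pt "0.065 0 0 -0.002 0" --pt "0.065 0 0 0 0" --pt "0.065 0 0 0 0" --pt "0.065 0 0 0 0"

```text
clock: 4.17
position: [0.5063, 0.0155, 0.091]
ee_rot: [-0.1, 0.7, 0.1, 0.7]
ft_force: [-0.1, -0.2, -0.7]
grip_width: 0.757
```

Run:
```python
from h import *
st()
a=camera("wrist");save(a,"w2")
```

```text
t 4.17 pos [0.5063 0.0155 0.091 ] yang 1.855 xdown [ 0.001  0.    -1.   ] F [-0.1 -0.2 -0.7] w 64.7 j [-0.53  0.21  0.46  1.96 -0.11  1.    1.83]
```

View pics/w2.png

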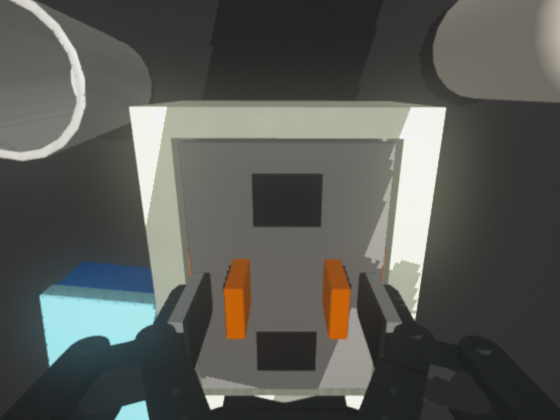

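The tabs at (237,298) and (336,298) lie between the pads, so I'll squeeze.

Emit:
step_arm --pt "0.054 0 0 0 0" --pt "0.05 0 0 0 0" --pt "0.046 0 0 0 0" --pt "0.042 0 0 0 0" --pt "0.038 0 0 0 0" --pt "0.03 0 0 0 0" --pt "0.03 0 0 0 0" --pt "0.03 0 0 0 0" --pt "0.03 0 0 0 0" --force 45

```text
clock: 4.97
position: [0.5064, 0.0156, 0.0919]
ee_rot: [-0.1, 0.7, 0.101, 0.7]
ft_force: [-6.6, 0.1, 18.3]
grip_width: 0.386
```

Run:
```python
from h import *
st()
a=camera("wrist");save(a,"w3")
```

```text
t 4.97 pos [0.5064 0.0156 0.0919] yang 1.855 xdown [ 0.001  0.001 -1.   ] F [-6.6  0.1 18.3] w 33.0 j [-0.53  0.21  0.46  1.95 -0.11  1.    1.83]
```

View pics/w3.png

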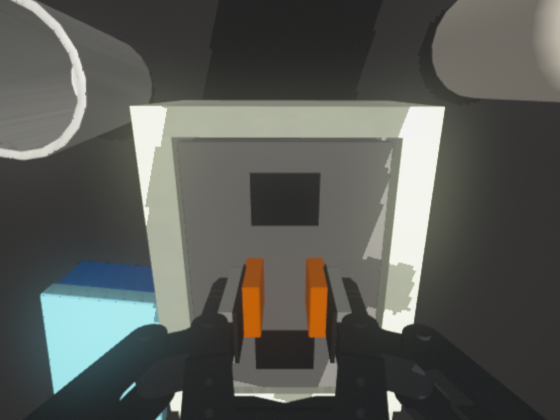

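Both tabs are pulled in, now at (254,298) and (316,298). The upward force comes from the pads swinging forward onto the cover. I'll lift straight up.

Emit:
step_arm --pt "0.03 0 0 0.003 0" --pt "0.03 0 0 0.005 0" --pt "0.03 0 0 0.006 0" --pt "0.03 0 0 0.008 0" --pt "0.03 0 0 0.012 0" --pt "0.03 0 0 0.016 0" --pt "0.03 0 0 0.02 0" --pt "0.03 0 0 0.02 0" --pt "0.03 0 0 0 0" --pt "0.03 0 0 0 0"

```text
clock: 5.85
position: [0.5064, 0.0155, 0.1814]
ee_rot: [-0.1, 0.699, 0.1, 0.701]
ft_force: [0.4, -0.0, -2.1]
grip_width: 0.386
```

Run:
```python
from h import *
st()
a=camera("wrist");b=camera("side");c=cv2.resize(b["color"][150:290,200:370],(510,420))
cv2.imwrite("pics/w4.png",np.hstack([cv2.resize(a["color"],(400,300)),cv2.resize(c,(364,300))])[...,::-1])
```

```text
t 5.85 pos [0.5064 0.0155 0.1814] yang 1.855 xdown [ 0.002  0.001 -1.   ] F [ 0.4 -0.  -2.1] w 33.0 j [-0.56  0.1   0.47  1.86 -0.05  1.19  1.78]
```

View pics/w4.png

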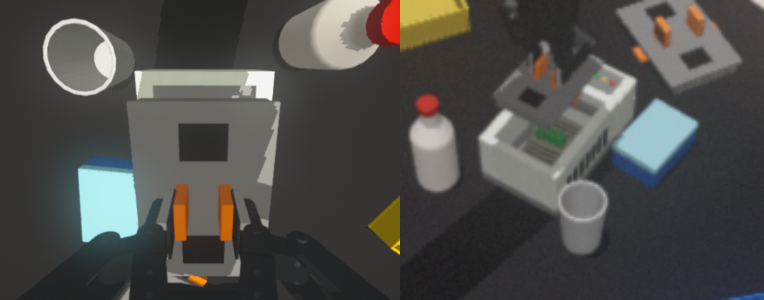

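The cover is off and held, with the green rib visible in the well. Next I'll measure the cover's tilt and the tray frame.

Run:
```python
from h import *
a=camera("wrist");W=pts(a)
hsv=cv2.cvtColor(a["color"],cv2.COLOR_RGB2HSV)
X=W[140:290,190:385].reshape(-1,3);s=(hsv[140:290,190:385,1].reshape(-1)<40)
X=X[s&~np.isnan(X[:,0])];X=X[(X[:,2]>.14)&(X[:,2]<.21)]
md=np.median(X[:,2]);X=X[abs(X[:,2]-md)<.012]
A=np.c_[X[:,:2]-[.5064,.0155],np.ones(len(X))];k=np.linalg.lstsq(A,X[:,2],rcond=None)[0];print("cover plane slopes,z",np.round(k,4),len(X))
for cam in ["top","side"]:
    b=camera(cam);W=pts(b);x,y,z=np.moveaxis(W,-1,0)
    hsv=cv2.cvtColor(b["color"],cv2.COLOR_RGB2HSV);H,S=[hsv[...,i].astype(int) for i in range(2)]
    m=((np.hypot(x-.485,y+.378)<.17)&(H>100)&(H<125)&(S>120)).astype(np.uint8)
    n,l,q,_=cv2.connectedComponentsWithStats(m);m=l==1+q[1:,4].argmax()
    # walls: rim points z>.009 -> fit edges in tray axes
    r=W[m&(z>.009)&(z<.02)];f=W[m&(z>.002)&(z<.008)]
    print(cam,"rim",rect(r),"floor",rect(f),len(r),np.round(np.median(f[:,2]),4))
    u=np.array([-np.cos(-.515),-np.sin(-.515)]);v=np.array([-u[1],u[0]])
    for nm,D in(("rim",r),("floor",f)):
        c=np.array([.49,-.382]);d=D[:,:2]-c
        for w in(u,v): print(nm,np.round(np.percentile(d@w,[1,3,97,99])*1000,1),end=' ')
    j=W[(np.hypot(x-.575,y+.398)<.03)&(z>.07)];jc=rect(j)[0]/1000;print("jar",jc,"in tray",np.round([(jc-c)@u*1000,(jc-c)@v*1000],1))
```

```text
cover plane slopes,z [0.0021 0.0003 0.1764] 26627
top rim (array([ 493.3, -381.7]), array([241.1, 161.2]), np.float64(-0.514)) floor (array([ 494. , -385.5]), array([247.5, 167.6]), np.float64(-0.511)) 645 0.0047
rim [-121.7 -120.9  117.3  117.6] rim [-81.8 -81.6  77.5  78.4] floor [-117.8 -111.2  107.   111.3] floor [-81.  -72.9  72.2  74.7] jar [ 0.5758 -0.3997] in tray [-83.4 -26.9]
side rim (array([ 492. , -382.9]), array([242.2, 164.2]), np.float64(-0.514)) floor (array([ 495., -381.]), array([246.7, 169.5]), np.float64(-0.515)) 783 0.0051
rim [-120.7 -119.9  118.2  118.7] rim [-80.3 -79.3  80.2  80.6] floor [-116.4 -109.4  108.   112.1] floor [-77.  -73.2  71.6  79.9] jar [ 0.5734 -0.4015] in tray [-82.2 -24.1]
```

Emit:
step_arm --pt "0.03 0 -0.0105 0 -0.02" --pt "0.03 -0.004 -0.02 0 -0.05" --pt "0.03 -0.004 -0.027 0 -0.06" --pt "0.03 -0.004 -0.03 0 -0.06" --pt "0.03 -0.004 -0.03 0 -0.06" --pt "0.03 -0.004 -0.03 0 -0.06" --pt "0.03 -0.004 -0.03 0 -0.06" --pt "0.03 -0.004 -0.03 0 -0.06" --pt "0.03 -0.004 -0.03 0 -0.06" --pt "0.03 -0.004 -0.03 0 -0.06" --pt "0.03 -0.004 -0.03 0 -0.06" --pt "0.03 -0.004 -0.03 0 -0.06"

```text
clock: 7.1
position: [0.4598, -0.3152, 0.1804]
ee_rot: [0.138, 0.694, -0.138, 0.694]
ft_force: [0.9, -0.8, -1.5]
grip_width: 0.386
```

Emit:
step_arm --pt "0.03 -0.004 -0.025 0 -0.06" --pt "0.03 -0.004 -0.015 -0.005 -0.06" --pt "0.03 -0.0025 -0.01 -0.015 -0.01" --pt "0.03 0 0 -0.02 0" --pt "0.03 0 0 -0.025 0" --pt "0.03 0 0 -0.025 0" --pt "0.03 0 0 -0.02 0" --pt "0.03 0 0 -0.01 0" --pt "0.03 0 0 0 0" --pt "0.03 0 0 0 0" --pt "0.03 0 0 0 0"

```text
clock: 8.02
position: [0.4517, -0.3628, 0.0616]
ee_rot: [0.18, 0.683, -0.181, 0.684]
ft_force: [0.8, 0.1, -1.7]
grip_width: 0.384
```

```bash
python3 -c "
from h import *
st()"
```

```text
t 8.02 pos [ 0.4517 -0.3628  0.0616] yang 1.055 xdown [ 0.001 -0.001 -1.   ] F [ 0.8  0.1 -1.7] w 32.8 j [ 0.    0.47  0.74  1.8  -0.37  1.01  1.94]
```

Emit:
step_arm --pt "0.03 0.002 0 -0.01 0" --pt "0.03 0.002 0 -0.01 0" --pt "0.03 0 0 -0.008 0" --pt "0.03 0 0 -0.003 0" --pt "0.03 0 0 -0.002 0" --pt "0.03 0 0 -0.001 0" --pt "0.03 0 0 0 0" --pt "0.03 0 0 0 0"

```text
clock: 8.68
position: [0.4554, -0.3622, 0.0266]
ee_rot: [0.18, 0.684, -0.18, 0.684]
ft_force: [-0.1, -0.2, -1.5]
grip_width: 0.387
```

```bash
python3 -c "
from h import *
st()"
```

```text
t 8.68 pos [ 0.4554 -0.3622  0.0266] yang 1.055 xdown [ 0. -0. -1.] F [-0.1 -0.2 -1.5] w 33.0 j [ 0.03  0.53  0.71  1.81 -0.41  0.95  1.97]
```

Emit:
step_arm --pt "0.03 0 0 -0.001 0" --pt "0.03 0 0 0 0" --pt "0.03 0 0 -0.001 0" --pt "0.03 0 0 0 0" --pt "0.03 0 0 0 0"

```text
clock: 9.1
position: [0.4554, -0.3621, 0.0244]
ee_rot: [0.18, 0.684, -0.18, 0.684]
ft_force: [0.6, -0.6, -1.4]
grip_width: 0.386
```

Emit:
step_arm --pt "0.03 0 0 -0.0007 0" --pt "0.03 0 0 0 0" --pt "0.03 0 0 -0.0007 0" --pt "0.03 0 0 0 0" --pt "0.03 0 0 0 0"

```text
clock: 9.52
position: [0.4555, -0.3622, 0.0242]
ee_rot: [0.181, 0.684, -0.18, 0.684]
ft_force: [-4.8, 4.1, 14.3]
grip_width: 0.392
```

Emit:
step_arm --pt "0.03 0 0 0.0006 0" --pt "0.036 0 0 0 0" --pt "0.038 0 0 0 0" --pt "0.041 0 0 0 0" --pt "0.044 0 0 0 0" --pt "0.047 0 0 0 0" --pt "0.05 0 0 0 0" --pt "0.054 0 0 0 0" --pt "0.06 0 0 0 0" --pt "0.064 0 0 0 0" --pt "0.064 0 0 0 0" --pt "0.064 0 0 0 0"

```text
clock: 10.52
position: [0.4554, -0.3621, 0.0236]
ee_rot: [0.18, 0.684, -0.18, 0.684]
ft_force: [0.1, -0.3, 0.1]
grip_width: 0.75
```

Emit:
step_arm --pt "0.064 0 0 0.005 0" --pt "0.064 0 0 0.01 0" --pt "0.064 0 0 0.02 0" --pt "0.064 0 0 0.03 0" --pt "0.064 0 0 0.04 0" --pt "0.064 0 0 0.04 0" --pt "0.064 0 0 0.02 0" --pt "0.064 0 0 0 0" --pt "0.064 0 0 0 0"

```text
clock: 11.27
position: [0.4558, -0.3625, 0.1905]
ee_rot: [0.18, 0.683, -0.18, 0.685]
ft_force: [0.7, 1.2, -0.5]
grip_width: 0.754
```

Run:
```python
from h import *
st()
a=camera("wrist");W=pts(a)
hsv=cv2.cvtColor(a["color"],cv2.COLOR_RGB2HSV);H,S=[hsv[...,i].astype(int) for i in range(2)]
x,y,z=np.moveaxis(W,-1,0)
m=(z>.012)&(z<.03)&(S<60)&(np.hypot(x-.456,y+.362)<.085)
X=W[m];k=np.linalg.lstsq(np.c_[X[:,:2]-[.456,-.362],np.ones(len(X))],X[:,2],rcond=None)[0];print("cover",rect(X),"plane",np.round(k,4))
m=(H<20)&(S>130)&(z>.035)&(z<.055);print("tabs",rect(W[m]),np.median(z[m]))
b=camera("side")
cv2.imwrite("pics/w5.png",np.hstack([cv2.resize(a["color"],(400,300)),cv2.resize(b["color"],(400,300))])[...,::-1])
# filter rib
for cam in["top","side"]:
    t=camera(cam);W=pts(t);x,y,z=np.moveaxis(W,-1,0)
    hsv=cv2.cvtColor(t["color"],cv2.COLOR_RGB2HSV);H,S=[hsv[...,i].astype(int) for i in range(2)]
    m=(H>40)&(H<85)&(S>90)&(np.hypot(x-.507,y-.016)<.055)&(z>.056);print(cam,"rib",m.sum(),rect(W[m]) if m.sum()>4 else '',np.round(np.percentile(z[m],[5,50,95]),4))
```

```text
t 11.27 pos [ 0.4558 -0.3625  0.1905] yang 1.055 xdown [ 0.003 -0.001 -1.   ] F [ 0.7  1.2 -0.5] w 64.4 j [-0.07  0.33  0.82  1.67 -0.25  1.25  1.86]
cover (array([ 454.5, -366.1]), array([129.3,  96.3]), np.float64(-0.514)) plane [ 0.0002 -0.0004  0.0208]
tabs (array([ 455.5, -363.3]), array([49. , 23.8]), np.float64(1.061)) 0.04655350555362314
top rib 91 (array([508.1,  15.3]), array([40.7, 12.1]), np.float64(-1.231)) [0.0624 0.0654 0.0683]
side rib 62 (array([505.6,  12.3]), array([41.2, 15.7]), np.float64(-1.22)) [0.0563 0.065  0.0695]
```

View pics/w5.png

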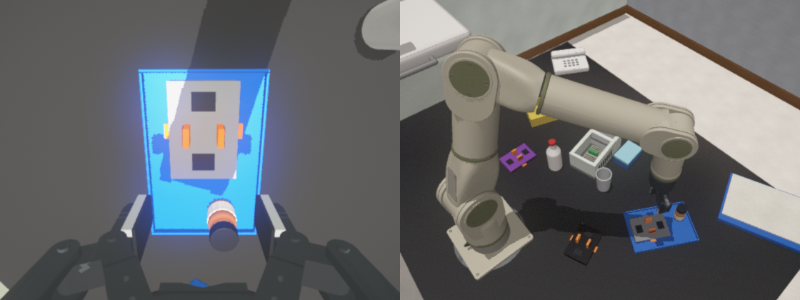

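The cover lies flat in the tray, top at z 0.021, beside the jar and tabs up; the wrist half shows it at about (203,130). The rib is at about (0.507, 0.014), with its top at z 0.065 as expected.

Emit:
step_arm --pt "0.06 0.004 0.02 0 -0.05" --pt "0.06 0.004 0.03 0 -0.06" --pt "0.06 0.004 0.03 0 -0.06" --pt "0.06 0.004 0.03 0 -0.06" --pt "0.06 0.004 0.03 0 -0.06" --pt "0.06 0.004 0.03 0 -0.06" --pt "0.06 0.004 0.03 0 -0.06" --pt "0.06 0.004 0.03 0 -0.06" --pt "0.06 0.004 0.03 0 -0.06" --pt "0.06 0.004 0.03 0 -0.06" --pt "0.06 0.004 0.03 0 -0.06" --pt "0.06 0.004 0.03 0 -0.06"

```text
clock: 12.47
position: [0.5027, -0.0107, 0.1878]
ee_rot: [0.407, 0.578, -0.408, 0.578]
ft_force: [1.4, 0.1, 0.1]
grip_width: 0.703
```

Emit:
step_arm --pt "0.05 0.004 0.02 0 -0.005" --pt "0.05 0 0.007 0 0" --pt "0.05 0 0 0 0" --pt "0.05 0 0 0 0" --pt "0.05 0 0 0 0"

```text
clock: 12.88
position: [0.507, 0.0131, 0.1883]
ee_rot: [0.408, 0.577, -0.409, 0.577]
ft_force: [-0.3, 0.2, 0.1]
grip_width: 0.583
```

Run:
```python
from h import *
st()
t=camera("wrist");W=pts(t);x,y,z=np.moveaxis(W,-1,0);save(t,"w6")
hsv=cv2.cvtColor(t["color"],cv2.COLOR_RGB2HSV);H,S=[hsv[...,i].astype(int) for i in range(2)]
m=(H>40)&(H<85)&(S>90)&(np.hypot(x-.507,y-.016)<.055)&(z>.060);print("rib",m.sum(),rect(W[m]) if m.sum()>4 else '',np.round(np.percentile(z[m],[5,50,95]),4))
```

```text
t 12.88 pos [0.507  0.0131 0.1883] yang 0.338 xdown [-0.    -0.001 -1.   ] F [-0.3  0.2  0.1] w 49.8 j [-0.74  0.1   0.67  1.86 -0.07  1.21  0.29]
rib 875 (array([508.1,  14.8]), array([43.2, 12.7]), np.float64(-1.236)) [0.0643 0.0657 0.0667]
```

View pics/w6.png

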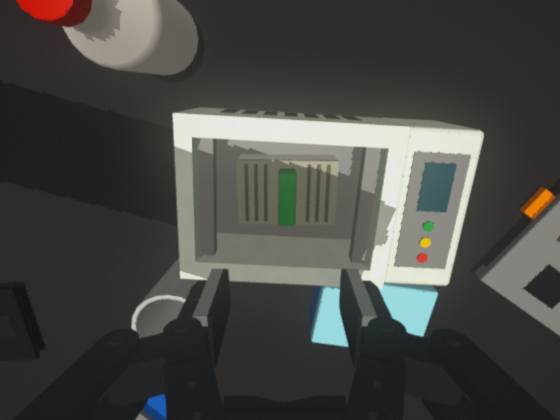

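The rib is at (287,197), centre (0.508, 0.015), and the jaws are aligned with it. I'll descend.

Emit:
step_arm --pt "0.045 0.001 0.0015 -0.015 0" --pt "0.045 0 0 -0.025 0" --pt "0.045 0 0 -0.025 0" --pt "0.045 0 0 -0.025 0" --pt "0.045 0 0 -0.02 0" --pt "0.045 0 0 -0.015 0" --pt "0.045 0 0 -0.01 0" --pt "0.045 0 0 -0.005 0" --pt "0.045 0 0 0 0" --pt "0.045 0 0 0 0"

```text
clock: 13.77
position: [0.5087, 0.0161, 0.0491]
ee_rot: [0.408, 0.577, -0.408, 0.578]
ft_force: [0.5, 0.2, 0.7]
grip_width: 0.525
```

Emit:
step_arm --pt "0.035 0 0 0 0" --pt "0.025 0 0 0 0" --pt "0.018 0 0 0 0" --pt "0.01 0 0 0 0" --pt "0.005 0 0 0 0" --pt "0.005 0 0 0 0" --pt "0.005 0 0 0 0" --pt "0.005 0 0 0 0" --force 40

```text
clock: 14.43
position: [0.5088, 0.0166, 0.0492]
ee_rot: [0.408, 0.577, -0.408, 0.578]
ft_force: [-1.0, 1.5, 6.5]
grip_width: 0.151
```

```bash
python3 -c "
from h import *
st()"
```

```text
t 14.43 pos [0.5088 0.0166 0.0492] yang 0.34 xdown [ 0.001  0.001 -1.   ] F [-1.   1.5  6.5] w 12.9 j [-0.68  0.31  0.63  1.99 -0.23  0.92  0.41]
```

Gripped at 13 mm, which fits the 14 mm rib. I'll lift straight up.

Emit:
step_arm --pt "0.005 0 0 0.005 0" --pt "0.005 0 0 0.01 0" --pt "0.005 0 0 0.015 0" --pt "0.005 0 0 0.02 0" --pt "0.005 0 0 0.025 0" --pt "0.005 0 0 0.025 0" --pt "0.005 0 0 0.02 0" --pt "0.005 0 0 0.015 0" --pt "0.005 0 0 0 0" --pt "0.005 0 0 0 0"

```text
clock: 15.27
position: [0.5085, 0.0165, 0.1842]
ee_rot: [0.409, 0.577, -0.408, 0.578]
ft_force: [-1.2, 0.2, -2.0]
grip_width: 0.15
```

Run:
```python
from h import *
st()
a=camera("wrist");b=camera("side")
cv2.imwrite("pics/w7.png",np.hstack([cv2.resize(a["color"],(400,300)),cv2.resize(b["color"][100:280,140:380],(400,300))])[...,::-1])
```

```text
t 15.27 pos [0.5085 0.0165 0.1842] yang 0.34 xdown [ 0.002  0.001 -1.   ] F [-1.2  0.2 -2. ] w 12.8 j [-0.75  0.11  0.68  1.86 -0.07  1.2   0.29]
```

View pics/w7.png

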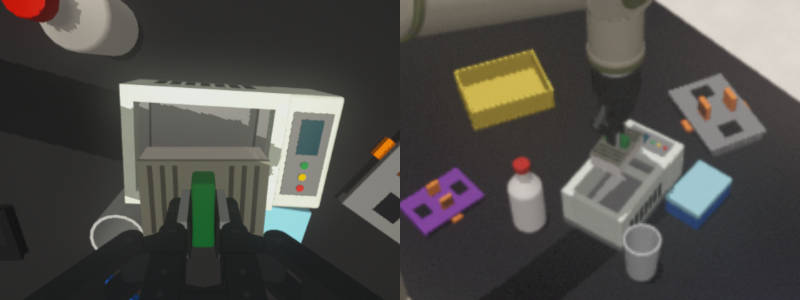

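The filter is held and clear of the unit. I'll move to the tub.

Emit:
step_arm --pt "0.005 0.0005 0.015 0 -0.03" --pt "0.005 0.0005 0.025 0 -0.05" --pt "0.005 0.0005 0.03 0 -0.05" --pt "0.005 0.0005 0.03 0 -0.05" --pt "0.005 0.0005 0.03 0 -0.05" --pt "0.005 0.001 0.03 0 -0.05" --pt "0.005 0.001 0.03 0 -0.05" --pt "0.005 0.001 0.03 0 -0.05" --pt "0.005 0.001 0.03 0 -0.05" --pt "0.005 0.001 0.03 0 -0.05" --pt "0.005 0.001 0.03 0 -0.05" --pt "0.005 0 0.025 0 -0.05"

```text
clock: 16.37
position: [0.5158, 0.3534, 0.1817]
ee_rot: [-0.556, -0.436, 0.557, -0.436]
ft_force: [-0.2, -0.3, -1.4]
grip_width: 0.153
```

Emit:
step_arm --pt "0.005 0 0.02 0 -0.05" --pt "0.005 0 0.0115 -0.01 -0.03" --pt "0.005 0 0 -0.025 0" --pt "0.005 0 0 -0.03 0" --pt "0.005 0 0 -0.025 0" --pt "0.005 0 0 -0.015 0" --pt "0.005 0 0 0 0" --pt "0.005 0 0 0 0" --pt "0.005 0 0 0 0"

```text
clock: 17.12
position: [0.5173, 0.383, 0.0792]
ee_rot: [0.573, 0.414, -0.573, 0.414]
ft_force: [-0.2, -0.5, 0.1]
grip_width: 0.152
```

```bash
python3 -c "
from h import *
st()"
```

```text
t 17.12 pos [0.5173 0.383  0.0792] yang -0.32 xdown [ 0.001  0.    -1.   ] F [-0.2 -0.5  0.1] w 12.9 j [-1.09  0.53  0.51  1.6  -0.28  1.08 -0.83]
```

Emit:
step_arm --pt "0.005 0 0 -0.012 0" --pt "0.005 0 0 -0.012 0" --pt "0.005 0 0 -0.008 0" --pt "0.005 0 0 -0.005 0" --pt "0.005 0 0 -0.001 0" --pt "0.005 0 0 -0.001 0" --pt "0.005 0 0 -0.001 0" --pt "0.005 0 0 0 0" --pt "0.005 0 0 0 0"

```text
clock: 17.87
position: [0.517, 0.3831, 0.0389]
ee_rot: [0.573, 0.414, -0.573, 0.414]
ft_force: [-0.2, -0.5, -0.9]
grip_width: 0.155
```

Emit:
step_arm --pt "0.005 0 0 -0.0008 0" --pt "0.005 0 0 0 0" --pt "0.014 0 0 0 0" --pt "0.018 0 0 0 0" --pt "0.024 0 0 0 0" --pt "0.032 0 0 0 0" --pt "0.04 0 0 0 0" --pt "0.045 0 0 0 0" --pt "0.045 0 0 0 0"

```text
clock: 18.62
position: [0.5168, 0.3829, 0.0377]
ee_rot: [-0.573, -0.414, 0.573, -0.414]
ft_force: [-0.4, -0.3, 0.2]
grip_width: 0.528
```

Emit:
step_arm --pt "0.045 0 0 0.005 0" --pt "0.045 0 0 0.015 0" --pt "0.045 0 0 0.025 0" --pt "0.045 0 0 0.035 0" --pt "0.045 0 0 0.035 0" --pt "0.045 0 0 0.035 0" --pt "0.045 0 0 0.02 0" --pt "0.045 0 0 0 0" --pt "0.045 0 0 0 0" --pt "0.045 0 0 0 0"

```text
clock: 19.45
position: [0.5164, 0.3828, 0.207]
ee_rot: [-0.573, -0.414, 0.574, -0.414]
ft_force: [-0.1, -0.7, -0.9]
grip_width: 0.526
```

Run:
```python
from h import *
st()
a=camera("wrist");b=camera("top")
cv2.imwrite("pics/w8.png",np.hstack([cv2.resize(a["color"],(400,300)),cv2.resize(b["color"],(400,300))])[...,::-1])
W=pts(b);x,y,z=np.moveaxis(W,-1,0)
for n,cx,cy,r,h in[("bottle",.371,.095,.06,.12),("beaker",.452,-.115,.05,.08),("jar",.575,-.398,.04,.06),("tip",.625,-.073,.08,.039)]:
    print(n,rect(W[(np.hypot(x-cx,y-cy)<r)&(z>h)&((n!="tip")|(z<.052))]))
W=pts(a);x,y,z=np.moveaxis(W,-1,0);hsv=cv2.cvtColor(a["color"],cv2.COLOR_RGB2HSV);H,S=[hsv[...,i].astype(int) for i in range(2)]
m=(H>40)&(H<85)&(S>90)&(np.hypot(x-.517,y-.383)<.055)&(z>.045);print("rib",rect(W[m]),np.percentile(z[m],[5,50,95]))
```

```text
t 19.45 pos [0.5164 0.3828 0.207 ] yang -0.319 xdown [-0.001 -0.001 -1.   ] F [-0.1 -0.7 -0.9] w 44.9 j [-1.12  0.42  0.55  1.47 -0.22  1.32 -0.87]
bottle (array([368. ,  96.2]), array([32. , 27.8]), np.float64(0.058))
beaker (array([ 451.2, -112.4]), array([62.1, 61.2]), np.float64(-1.538))
jar (array([ 575.5, -399.5]), array([35.8, 34.7]), np.float64(-1.549))
tip (array([626.6, -73. ]), array([107.9,  74.2]), np.float64(0.178))
rib (array([516.8, 380.9]), array([42.1, 12.5]), np.float64(1.248)) [0.05351721 0.05462908 0.05581351]
```

View pics/w8.png

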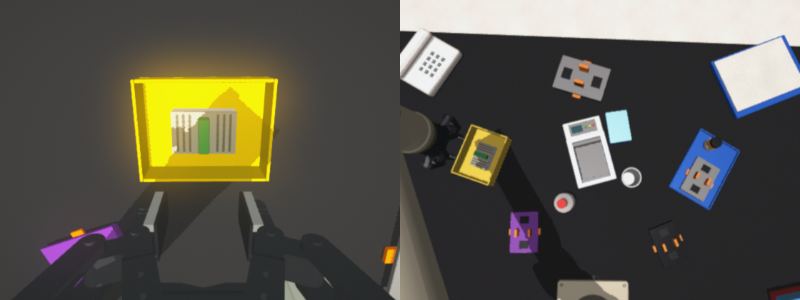

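The filter lies flat in the tub at (204,132), rib top at z 0.054, and the cover is still in the tray at about (700,178). The bystanders haven't moved, so I'll hand in.

```bash
python3 -c "
from h import *
print(ticket.hand_in())"
```

```text
the job is handed in; nothing more can be done
None
```

The job is done and handed in at about 19.5 s of the 67 s allowed. I squeezed the tabs, lifted the smaller grey cover off and laid it in the blue tray beside the jar. Then I lifted the filter out by its green rib and set it down in the yellow tub.

- **Cover:** it lies flat with its tabs up, and its top measures z 0.021 (0.020 expected). It was still in place in the last top picture.
- **Filter:** it stands flat on the tub floor, with the rib top at z 0.0546 (0.054 expected).
- **Bystanders:** the bottle, beaker, jar and tip box are within 1 mm of where they started.
- **Robot:** the gripper is clear and touching nothing. The largest wrist-force reading was about 19 N, when the fingertips pressed on the cover while squeezing. Setting the cover down read about 16 N. These readings come from the ends of moves, so brief peaks between them would not show.

No check failed. The one disagreement was the gripper reading about 33 mm across the fully squeezed tabs instead of 36 mm, but the wrist picture showed both tabs in and the cover came free.

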